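# Shake a glue bottle on the touch mixer

## Task

Take the carton of spark plugs off the mixer's pad and lay it flat in the green tray. Then mix the glue bottle that stands on the rubber mat: hold it upright with its foot centred in the mixer's cup, press the sprung pad fully down with it and keep it down for about two seconds. Finally stand that bottle upright in the free pocket of the caddy and let go; do not shift or tip the two upright cartons, the oil bottle or the glue bottle already in the caddy.

Things in the scene. Friction and masses are not known exactly. Their poses are not given: they have to be found in the camera images.
- bottle: The glue bottle to be mixed, standing on the rubber mat: slim yellow round bottle, 145 mm tall, loose, 0.1 to 0.2 kg. Body 40 mm in diameter from the foot to 115 mm up, then a 28 mm cap. Origin at the centre of its foot, z up its axis.
- mixed_bottle: An identical yellow bottle already mixed, standing in one of the caddy's two pockets; leave it there. Origin at the centre of its foot, z up its axis.
- plug_pack: Carton of spark plugs, loose, about 0.24 kg, at the start lying flat on the rim of the mixer's cup: 52 (x) x 96 (y) x 34 (z) mm. Origin at the centre of its underside. Grasp across its 52 mm sides (its x axis).
- mixer: Touch mixer, heavy, fixed: grey case 130 (x) x 110 (y) mm, top at 58 mm, a collar 80 mm in diameter up to 66 mm, and in the middle the sprung pad. Origin at the centre of its underside. It stands turned by up to 0.6 rad.
- mixer_pad (a joint): Travel of the mixer's sprung pad straight down in m: 0 up, 0.008 fully down on its stop. The spring needs about 5 N to start and about 12 N at the stop; it comes up again when let go. The weight of a bottle or carton does not move it.
- pad_top (a point): Centre of the pad's upper face, moving with the pad (83 mm above the bench when up). The pad is a shallow round rubber cup: floor 50 mm in diameter, rim 4 mm higher than the floor and 58 mm across outside.
- green_box: Green open tray, fixed, 201 (x) x 285 (y) x 66 (z, outside) mm, walls 3 mm and floor 2 mm thick. Origin at the centre of its underside.
- caddy: Plywood caddy, fixed, 75 (x) x 135 (y) x 50 (z) mm, with two square pockets side by side along its y axis, their centres 32.5 mm either side of the middle, each 60 to 65 mm wide inside, floor 5 mm above the bench. Origin at the centre of its underside. One pocket holds the mixed bottle, the other is free.
- liner: Thin cork disc, 44 mm across and 2 mm thick, fixed on the floor of the caddy's free pocket, where the bottle belongs. Origin at the centre of the disc's underside, 5 mm above the bench, so the bottle's foot ends 7 mm above the bench.
- mat: Square black rubber mat, fixed, 180 x 180 x 4 mm; the bottle and two upright cartons stand on three of its corners, in any order. Origin at the centre of its underside.
- carton_a: One of two identical upright filter cartons on the mat, 51 (x) x 70 (y) mm, 122 mm tall, loose; leave alone. Origin at the centre of its foot.
- carton_b: The other upright filter carton on the mat, the same size; leave alone. Origin at the centre of its foot.
- oil_bottle: Tall oil bottle, 62 (x) x 98 (y) x 252 (z) mm, loose, standing between the mat and the mixer; leave alone. Origin at the centre of its foot.
There are look-alikes about, which are no part of the job. Leave any blue, purple or red look-alike of the plug_pack alone.

How it is judged (in metres and radians):
On the way, in this order (a step that is already met when the one before it is completed fails the run):
1. the carton of spark plugs lies flat in the green tray, at rest and let go (x of plug_pack in the frame of green_box between -0.09 and 0.09 m and y of plug_pack in the frame of green_box between -0.13 and 0.13 m and height (world z) of plug_pack below 0.02 m and angle between plug_pack's own z axis and vertical below 0.15 rad and linear speed of plug_pack below 0.02 m/s and contact force between the fingers and plug_pack below 0.2 N), for 0.2 s.
2. the bottle, upright, held by the gripper and centred in the cup, keeps the pad fully down for 1.5 s (value of joint mixer_pad above 0.0062 m and contact force between bottle and mixer above 4 N and contact force between the fingers and bottle above 1 N and horizontal distance between bottle and pad_top below 0.01 m and angle between bottle's own z axis and vertical below 0.15 rad), for 1.5 s.
At the end, for the whole second after the job is handed in: The bottle stands upright (within 0.08 rad) on the floor of the caddy's free pocket, its axis within 17 mm of the cork disc's centre, and at rest; the carton of spark plugs lies flat (within 0.15 rad) on the floor inside the green tray, at rest; the mixer's pad is up again (within 2 mm) (horizontal distance between bottle and liner below 0.017 m and height (world z) of bottle below 0.012 m and angle between bottle's own z axis and vertical below 0.08 rad and linear speed of each of bottle, plug_pack below 0.02 m/s and x of plug_pack in the frame of green_box between -0.09 and 0.09 m and y of plug_pack in the frame of green_box between -0.13 and 0.13 m and height (world z) of plug_pack below 0.02 m and angle between plug_pack's own z axis and vertical below 0.15 rad and value of joint mixer_pad below 0.002 m); the robot touches nothing.
It fails at once if the first upright carton is shifted by more than 20 mm or tipped by more than 0.3 rad (distance of carton_a from where it was at the start of the episode above 0.02 m or angle between carton_a's own z axis and vertical above 0.3 rad).
It fails at once if the second upright carton is shifted by more than 20 mm or tipped by more than 0.3 rad (distance of carton_b from where it was at the start of the episode above 0.02 m or angle between carton_b's own z axis and vertical above 0.3 rad).
It fails at once if the oil bottle is shifted by more than 20 mm or tipped by more than 0.3 rad (distance of oil_bottle from where it was at the start of the episode above 0.02 m or angle between oil_bottle's own z axis and vertical above 0.3 rad).
It fails at once if the other glue bottle is shifted by more than 20 mm or tipped by more than 0.3 rad (distance of mixed_bottle from where it was at the start of the episode above 0.02 m or angle between mixed_bottle's own z axis and vertical above 0.3 rad).
It also fails if it takes over 72 s, if anything falls off the work surface, if the arm or the gripper's body presses on something with over 40 N, if the wrist force passes 120 N, or if a joint passes its speed limit or range.

## Robot

A 7-joint arm with a two-finger parallel gripper is mounted at the origin on a cart in front of the work surface, level with it; the furniture and walls round the work are solid. World frame = base frame: x ahead of the robot, y to its left, z up, the work surface at z = 0. Lengths are in mm, angles in degrees, forces in N, time in s.
With the tool pointing down it reaches from about 425 to 1025 mm from the base axis. Payload 9.4 kg.
Tool frame: the origin (TCP) lies at the centre of the arm's flange, where the gripper is bolted on; the fingertips stand 173 mm ahead of it and the grasp point (between the pads) lies 155 mm ahead of it; z points along the fingers, y is the line along which they close (so a half turn about z gives the same grasp; the last joint's range is limited). The gripper opens to 85 mm and grips with 20 to 120 N. Pads are 22 mm wide; open, the fingers measure 114 mm over their backs; the gripper's body (76 mm by 85 mm) begins 54 mm behind the grasp point. The pads swing forward as they close: fully open they stand 13 mm farther back than shut.
Start: joints at [-73.894, 34.337, -0.143, 91.639, 0.103, 54.024, -4.572], TCP at [253.902, 679.086, 404.675] pointing down, gripper open.
Joint ranges: [-147.43, 147.43], [-19.82, 112.94], [-74.19, 73.91], [6.32, 146.72], [-59.91, 239.91], [6.04, 106.73], [-150.56, 150.56]. Speed limits (degrees/s): [127.2, 127.2, 172.46, 172.46, 180, 180, 180].

## Interface

Orientations are given as a 3x3 rotation matrix whose columns are the frame's x, y, z axes.
In Python, from workcell import observe, capture, calibration, close_job gives the robot as it stands.
- The arm moves only by the tool play_rows, never from a script. Its argument "moves" is a list that holds one entry, the list of rows, each a list of 7 numbers: the shift along the world's x, y, z in m, then the turn, a rotation vector about the world's x, y, z in degrees, then the closure, from 0 (fully open) to 1 (shut). In form: [[[dx, dy, dz, wx, wy, wz, jaw], ...]]. A call has 1 to 8 rows; each row shifts and turns the commanded pose from where the row before left it; what a row does not reach is not made up. A row lasts 1/12 s, in which the tool goes at most 41.7 mm and 7.16 degrees, less where a joint would pass 70% of its speed; a pose out of reach is approached as far as the arm can. A call is refused whole if a number of a shift passes 0.0417 or a number of a turn 7.16, either way. A call with a gripper value outside its range is refused whole. The fingers move at their own pace and stop on an object; "grip_force" is the grip in N (left out, the last holds). Time passes only in rows, so rows that do not move let the fingers close. It gives the time, the measured TCP pose, the force, the opening and the grip force at its end, in the units of the state.
- observe(): the state, without advancing time (a new reading comes with each control period).
- capture(name): name is "scene" or "top"; returns (picture, depth): 384x512x3 uint8, red, green, blue; 384x512 float32, mm along the optical axis (not along the pixel's ray), 0 where there is no reading.
- calibration(name): a dict with "camera_matrix" (3x3 intrinsics, pixels), "view" (4x4, takes a point from world to camera coordinates). Camera axes: x right, y down, z forward; pixel columns grow to the right and rows downward; lengths in mm; the calibration is good to about 2 mm. A picture is of the moment at which its call begins. calibration takes no time and is no camera call.
- close_job(): hands the job in; it is judged then, once.
The state is a dict: "clock": time; "q": joint angles; "joint_vel": joint speeds; "joint_torque": joint torques, N m; "position": TCP position; "eef_rot": TCP orientation; "contact_force": force on the tool from outside, world axes, zero at the start; "ft_torque": the same for the moment, N m; "grip_width": finger opening in mm; "grasp_force": force on a finger pad.
Only numpy, scipy, OpenCV 4.12 (cv2) and the standard library are available. Lean on these libraries where they do the work, as an engineer would, in place of code of your own. Each camera call takes 0.05 s, during which the arm holds its last target. There are 200 camera calls.

## Working session

There is one attempt and no reset: what is moved stays moved. The work goes in short steps, Python scripts to look and compute and a tool call to move; the robot and the scene stay as the last step left them, time stands still between calls to the robot, and variables do not carry over. Pictures are saved under pics/ and viewed, at most 10 in all, crops included, and the job is handed in when it is done.

Besides the shell and the picture viewer there is one more tool, called as name(argument=value, ...) on one line, values as JSON. play_rows: Moves the arm, as the interface text tells. Its arguments: {"type":"object","properties":{"moves":{"type":"array"},"grip_force":{"type":"number"}},"required":["moves"]}

```bash
mkdir -p pics; ls; python3 - <<'E'
from workcell import *
import cv2,numpy as np
for n in("scene","top"):
    p,d=capture(n); cv2.imwrite(f"pics/{n}0.png",p[:,:,::-1]); np.savez(f"{n}0.npz",p=p,d=d)
    c=calibration(n); print(n,np.round(c["camera_matrix"],1).tolist(),np.round(c["view"],3).tolist(),(d>0).mean())
print(observe())
E
```

```text
pics
scene [[442.2, 0.0, 259.1], [0.0, 442.2, 195.8], [0.0, 0.0, 1.0]] [[0.864, -0.504, 0.004, -515.368], [-0.292, -0.507, -0.811, 223.595], [0.41, 0.699, -0.585, 1303.438], [0.0, 0.0, 0.0, 1.0]] 0.9959208170572916
top [[355.5, 0.0, 254.9], [0.0, 355.5, 194.3], [0.0, 0.0, 1.0]] [[0.014, -1.0, -0.015, -19.575], [-0.983, -0.012, -0.184, 570.173], [0.184, 0.017, -0.983, 982.065], [0.0, 0.0, 0.0, 1.0]] 0.9960581461588541
{'clock': 0.1, 'q': array([-73.89266801,  34.38170082,  -0.14766451,  91.67624506,
         0.10517987,  54.02275654,  -4.57111054]), 'joint_vel': array([ 0.03742671, -0.17414969,  0.00899844, -0.07087376, -0.04635718,
        0.06657705,  0.07664052]), 'joint_torque': array([ 6.52578354e-03, -7.77988744e+01,  1.57065656e+00, -2.58628374e+01,
        1.26903228e-02,  5.50011493e-03,  1.29794100e-05]), 'position': array([253.83991338, 678.92485836, 403.88100015]), 'eef_rot': array([[-9.36704801e-01,  3.50119960e-01, -3.58218663e-04],
       [ 3.50120115e-01,  9.36703825e-01, -1.36011457e-03],
       [-1.40658469e-04, -1.39944541e-03, -9.99999011e-01]]), 'contact_force': array([ 0.35988214,  0.09738527, -0.71852265]), 'ft_torque': array([ 0.01571706,  0.01088164, -0.02258782]), 'grasp_force': 0.0, 'grip_width': 84.98549069417521}
```

View pics/scene0.png

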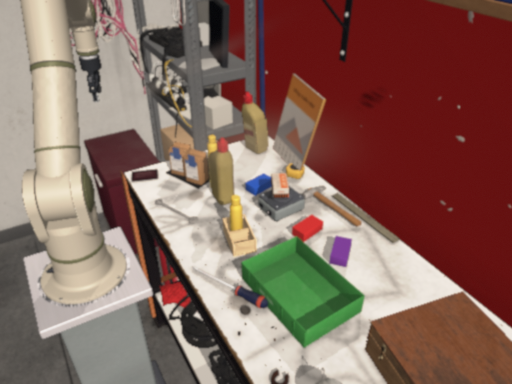

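View pics/top0.png

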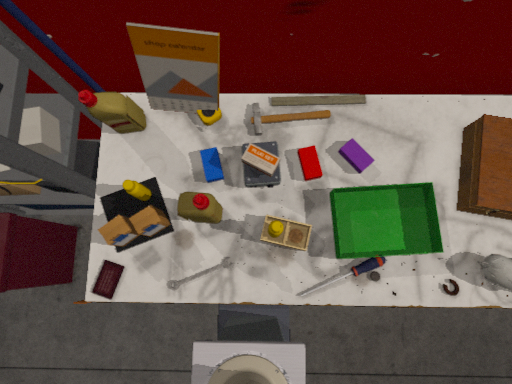

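Top view: plug pack (white/orange) at (261,157) on the grey mixer. The look-alikes are the blue pack at (211,164), the red at (310,163) and the purple at (356,155). The bottle to mix is at (137,190) on the black mat, with the cartons at (118,232) and (152,221). The mixed bottle is at (277,228) in the caddy, whose free pocket is at (298,236). The tall oil bottle is at (202,207), with another, a look-alike, at (120,112). The tray is at (385,220).

Choice: white/orange pack on the mixer, and the yellow bottle on the mat.

```bash
cat > h.py <<'E'
import numpy as np,cv2
from workcell import *
def cloud(n,d):
    c=calibration(n);K=np.array(c["camera_matrix"]);V=np.array(c["view"])
    v,u=np.mgrid[:d.shape[0],:d.shape[1]]
    P=np.stack([(u-K[0,2])/K[0,0]*d,(v-K[1,2])/K[1,1]*d,d],-1)
    W=(P-V[:3,3])@V[:3,:3]; W[d<=0]=np.nan
    return W
def rect(pts,nm):
    r=cv2.minAreaRect(np.float32(pts[:,:2])); b=cv2.boxPoints(r)
    e=b[1]-b[0],b[2]-b[1]; L=max(e,key=np.linalg.norm)
    print(nm,len(pts),"c",np.round(r[0],1),"size",np.round(sorted(r[1]),1),"long-dir deg",round(np.degrees(np.arctan2(L[1],L[0])),1),"z",np.round(np.median(pts[:,2]),1))
def main(tag="0"):
  for n in("top","scene"):
    z=np.load(f"{n}{tag}.npz");p=z["p"];W=cloud(n,z["d"]);h=cv2.cvtColor(p,cv2.COLOR_RGB2HSV);H,S,Vv=[h[...,i].astype(int) for i in range(3)]
    X,Y,Z=W[...,0],W[...,1],W[...,2]
    print("==",n)
    on=(X>330)&(X<900)&(np.abs(Y)<600)
    bench=on&(Z<8)&(Z>-15); print("bench z",np.round(np.nanpercentile(Z[bench],[10,50,90]),1))
    yel=on&(H>20)&(H<32)&(S>190)&(Vv>120)
    k,l,s,cc=cv2.connectedComponentsWithStats(yel.astype(np.uint8))
    for i in range(1,k):
        if s[i,4]>25:
            q=W[l==i]; print("yellow px",cc[i].round(),s[i,4],"mean",q.mean(0).round(1),"z",q[:,2].min().round(),q[:,2].max().round());
            t=q[q[:,2]>q[:,2].max()-6]; print("   captop",len(t),t.mean(0).round(1),"mid",(0.5*(t.min(0)+t.max(0))).round(1))
    gr=on&(H>50)&(H<80)&(S>120)
    rect(W[gr&(Z>58)&(Z<74)],"tray rim")
    f=W[gr&(Z<10)]; print("tray floor",len(f),f.mean(0).round(1))
  return
if __name__=="__main__": main()
E
python3 h.py; python3 - <<'E'
from h import *
z=np.load("top0.npz");p=z["p"];W=cloud("top",z["d"]);Z=W[...,2]
def roi(u0,v0,u1,v1):
    m=np.zeros(Z.shape,bool);m[v0:v1,u0:u1]=1;return m
m=roi(235,130,290,195)
rect(W[m&(Z>112)&(Z<128)],"pack top"); rect(W[m&(Z>50)&(Z<64)],"mixer top"); 
c=roi(255,208,318,258)
rect(W[c&(Z>44)&(Z<56)],"caddy top"); rect(W[c&(Z>40)],"caddy+bottle")
rect(W[roi(100,205,170,250)&(Z>115)&(Z<135)],"cartons")
a=W[roi(100,205,170,250)&(Z>115)&(Z<135)]
for nm,r in(("cA",roi(100,212,134,250)),("cB",roi(134,200,172,245))): rect(W[r&(Z>115)&(Z<135)],nm)
rect(W[roi(175,180,235,235)&(Z>60)],"oil")
q=W[roi(175,180,235,235)&(Z>230)];print("oil top",q.mean(0),q[:,2].max())
rect(W[roi(115,170,160,210)&(Z>20)],"bottle")
E
python3 - <<'E'
import cv2
p=cv2.imread('pics/top0.png'); a=cv2.resize(p[125:260,95:325],None,fx=3.4,fy=3.4,interpolation=cv2.INTER_CUBIC); cv2.imwrite('pics/crop0.png',a); print(a.shape)
E
```

```text
== top
bench z [-0.5  2.2  5.2]
yellow px [210. 116.] 178 mean [819.6 131.1  30.5] z 2.0 40.0
   captop 54 [819.5 140.3  35.5] mid [818.4 136.1  36.9]
yellow px [135. 188.] 267 mean [572.9 317.  112.4] z 8.0 156.0
   captop 51 [575.  326.1 151.8] mid [574.4 325.6 152.9]
yellow px [277. 227.] 138 mean [468.3 -72.  137.5] z 5.0 155.0
   captop 81 [468.8 -69.6 151.6] mid [469.3 -69.5 152.2]
tray rim 402 c [ 499.  -384.7] size [200.4 286.5] long-dir deg -85.6 z 65.1
tray floor 5899 [ 499.7 -392.4    3.9]
== scene
bench z [-2.1  0.8  4. ]
tray rim 441 c [ 496.9 -390.2] size [199.9 288.1] long-dir deg -85.9 z 62.7
tray floor 3466 [ 514.6 -375.4    3.1]
pack top 668 c [658.8 -25.9] size [53.7 96.7] long-dir deg 63.3 z 123.5
mixer top 618 c [665.5 -26.8] size [104.2 123.6] long-dir deg 4.9 z 59.3
caddy top 297 c [ 462.1 -100.5] size [ 75.6 134.6] long-dir deg 77.1 z 51.1
caddy+bottle 522 c [ 462.3 -100.5] size [ 75.5 134.8] long-dir deg 77.3 z 52.7
cartons 687 c [473.4 326.2] size [ 65.  160.3] long-dir deg -69.0 z 117.3
cA 367 c [466.4 355. ] size [ 51.7 100.2] long-dir deg -52.4 z 117.4
cB 320 c [485.9 285.2] size [51.2 67.8] long-dir deg -58.0 z 117.2
oil 1082 c [520.2 139.1] size [60.9 98.8] long-dir deg 87.0 z 187.6
oil top [517.94509182 115.31547258 243.12573499] 257.43997817325067
bottle 402 c [545.6 306.6] size [ 38.8 100.2] long-dir deg 34.3 z 116.3
(459, 782, 3)
```

View pics/crop0.png

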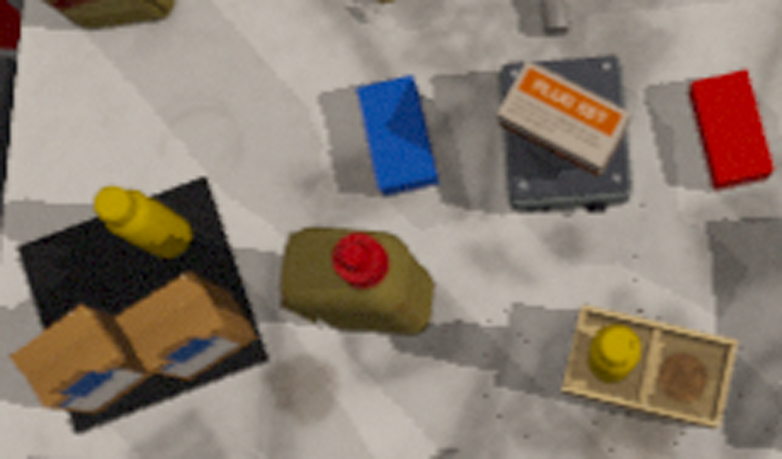

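The crop confirms the choices: the white/orange pack lies turned on the mixer at crop (563,117). The target bottle is at the mat's far-right corner, crop (145,222), with the free pocket's cork at (683,377).

I'll raise the arm and travel towards the mixer.

play_rows(moves=[[[0.017,-0.029,0.02,0,0,-4,0],[0.017,-0.029,0.02,0,0,-4,0],[0.017,-0.029,0.02,0,0,-4,0],[0.017,-0.029,0.015,0,0,-4,0],[0.017,-0.029,0,0,0,-4,0],[0.017,-0.029,0,0,0,-4,0],[0.017,-0.029,0,0,0,-4,0],[0.017,-0.029,0,0,0,-4,0]]])

```text
clock: 0.77
position: [390.4, 445.4, 479.6]
eef_rot: [[-0.606, 0.795, -0.0], [0.795, 0.606, -0.0], [-0.0, -0.0, -1.0]]
contact_force: [1.1, -0.6, -0.2]
grip_width: 85.4
grasp_force: 0.0
```

play_rows(moves=[[[0.017,-0.029,0,0,0,-4,0],[0.017,-0.029,0,0,0,-4,0],[0.017,-0.029,0,0,0,-4,0],[0.017,-0.029,0,0,0,-4,0],[0.017,-0.029,0,0,0,-4,0],[0.017,-0.029,0,0,0,-4,0],[0.017,-0.029,0,0,0,-4,0],[0.017,-0.029,0,0,0,-4,0]]])

```text
clock: 1.43
position: [526.3, 213.5, 479.6]
eef_rot: [[-0.093, 0.996, -0.0], [0.996, 0.093, -0.0], [-0.0, -0.0, -1.0]]
contact_force: [0.7, 1.1, -0.3]
grip_width: 85.5
grasp_force: 0.0
```

```bash
python3 - <<'E'
from h import *
o=observe();print(o["clock"],o["position"],np.degrees(np.arctan2(*o["eef_rot"][1::-1,1])),o["q"].round(1))
for n in("top","scene"):
    z=np.load(n+"0.npz");p=z["p"];W=cloud(n,z["d"]);X,Y,Z=[W[...,i] for i in range(3)]
    h=cv2.cvtColor(p,cv2.COLOR_RGB2HSV).astype(int)
    def box(x0,x1,y0,y1,z0,z1): return (X>x0)&(X<x1)&(Y>y0)&(Y<y1)&(Z>z0)&(Z<z1)
    print(n)
    rect(W[box(600,720,-90,40,114,130)],"pack top"); rect(W[box(580,760,-120,60,50,64)],"mixer top")
    rect(W[box(400,530,-190,-20,43,57)],"caddy top")
    for nm,(x,y) in dict(bottle=(572,320),mixed=(468,-70)).items():
        q=W[box(x-40,x+40,y-40,y+40,50,160)&(h[...,1]>120)&(h[...,0]>15)&(h[...,0]<35)]
        for a,b in((50,80),(80,110),(144,158)):
            s=q[(q[:,2]>a)&(q[:,2]<b)]
            if len(s)>8: print(nm,a,b,len(s),"mean",s.mean(0).round(1),"mid",((s.min(0)+s.max(0))/2).round(1))
    rect(W[box(440,560,80,200,100,200)],"oil")
    cork=box(400,530,-190,-100,0,15)&(h[...,1]>90); print("cork?",cork.sum(),W[cork].mean(0).round(1))
    print("carton")
    rect(W[box(450,545,250,322,110,135)],"cB")
    m=(h[...,2]<60)&box(400,680,200,430,-5,12); rect(W[m],"mat")
E
```

```text
1.4333 [526.34065712 213.51460141 479.56196317] 5.309084094524741 [-43.3  19.6  21.1 108.5  -8.6  53.5 -12.9]
top
pack top 666 c [658.8 -25.9] size [53.7 96.7] long-dir deg 63.3 z 123.5
mixer top 618 c [665.5 -26.8] size [104.2 123.6] long-dir deg 4.9 z 59.3
caddy top 308 c [ 462.1 -100.5] size [ 75.6 134.6] long-dir deg 77.1 z 51.1
bottle 50 80 51 mean [567.5 314.7  65. ] mid [571.8 320.9  65. ]
bottle 80 110 56 mean [568.1 314.8  94.2] mid [573.4 321.6  95.3]
bottle 144 158 89 mean [574.4 325.6 150.5] mid [574.  325.8 150.1]
mixed 50 80 11 mean [452.2 -63.1  65. ] mid [454.7 -64.7  65.3]
mixed 80 110 13 mean [453.7 -62.   96.4] mid [456.2 -64.9  94.8]
mixed 144 158 98 mean [468.8 -69.  151. ] mid [469.5 -69.6 150.3]
oil 673 c [520.2 139.4] size [60.9 98.2] long-dir deg 87.0 z 181.0
cork? 426 [ 456.9 -134.2    7.6]
carton
cB 490 c [485.6 285.6] size [51.1 70.2] long-dir deg -57.3 z 116.2
mat 1438 c [515.9 346.9] size [177.4 177.4] long-dir deg 22.0 z 6.1
scene
pack top 277 c [657.8 -32.2] size [ 52.8 101.4] long-dir deg 62.2 z 121.1
mixer top 399 c [665.6 -32.7] size [105.2 126.3] long-dir deg 4.1 z 57.5
caddy top 246 c [ 460.6 -107.8] size [ 75.6 135.7] long-dir deg 77.7 z 49.2
bottle 80 110 41 mean [566.7 309.9 100.5] mid [569.7 313.3  97.8]
bottle 144 158 18 mean [572.9 318.  148.3] mid [572.8 317.3 148. ]
mixed 50 80 92 mean [461.3 -86.5  65. ] mid [465.5 -80.7  65. ]
mixed 80 110 91 mean [461.3 -86.4  94.6] mid [462.9 -82.2  95.2]
mixed 144 158 39 mean [464.6 -77.5 149. ] mid [464.8 -74.9 149.2]
oil 613 c [502.6 126.9] size [ 59.2 111.6] long-dir deg -59.3 z 151.8
cork? 116 [ 458.7 -130.3    8.7]
carton
cB 154 c [487.3 286.4] size [71.3 71.9] long-dir deg 2.1 z 114.4
mat 46 c [444.5 298.6] size [ 55.1 165.3] long-dir deg -47.2 z 3.3
```

play_rows(moves=[[[0.0165,-0.03,0,0,0,-4,0],[0.0165,-0.03,0,0,0,-4,0],[0.0165,-0.03,0,0,0,-4,0],[0.0165,-0.03,0,0,0,-4,0],[0.0165,-0.03,-0.02,0,0,-4,0],[0.0165,-0.03,-0.03,0,0,-4,0],[0.0165,-0.03,-0.03,0,0,-4,0],[0.0165,-0.03,-0.03,0,0,-4,0]]])

```text
clock: 2.1
position: [654.1, -18.6, 376.0]
eef_rot: [[0.449, 0.894, 0.0], [0.894, -0.449, 0.0], [0.0, 0.0, -1.0]]
contact_force: [0.5, 0.6, -0.9]
grip_width: 85.5
grasp_force: 0.0
```

```bash
python3 - <<'E'
from h import *
o=observe();T=o["position"];R=o["eef_rot"];print(o["clock"],T.round(1),np.degrees(np.arctan2(*R[1::-1,1])).round(1),o["q"].round(1))
out=[]
for n in("top","scene"):
    p,d=capture(n);np.savez(n+"1.npz",p=p,d=d);W=cloud(n,d)
    L=(W-T)@R   # tool frame
    m=(np.abs(L[...,0])<60)&(np.abs(L[...,1])<75)&(L[...,2]>100)&(L[...,2]<185)
    q=L[m]; print(n,m.sum(),"tool frame min",q.min(0).round(1),"max",q.max(0).round(1),"p2/98 y",np.percentile(q[:,1],[2,50,98]).round(1),"x",np.percentile(q[:,0],[2,50,98]).round(1))
    c=calibration(n);V=np.array(c["view"]);K=np.array(c["camera_matrix"])
    g=p[:,:,::-1].copy()
    for y in(-57,57):
        w=T+R@np.array([0,y,173]); k=K@(V[:3,:3]@w+V[:3,3]); print(n,"tip px",(k[:2]/k[2]).round(1))
    w=T+R@np.array([0,0,155.]);k=K@(V[:3,:3]@w+V[:3,3]);u,v=(k[:2]/k[2]).astype(int)
    cv2.circle(g,(u,v),0,(255,0,255),-1)
    out.append(cv2.resize(g[max(v-50,0):v+50,u-65:u+65],(390*1,300),interpolation=cv2.INTER_NEAREST))
cv2.imwrite("pics/hover.png",np.hstack(out))
E
```

```text
2.1 [654.1 -18.6 376. ] -26.7 [-20.8  33.5  27.3 104.2 -20.2  47.2 -10.2]
top 24 tool frame min [-11.1 -74.2 101.4] max [ -4.3 -42.7 155.8] p2/98 y [-73.5 -51.7 -44.7] x [-10.9  -8.8  -4.4]
top tip px [246.6 170.4]
top tip px [267.3 132. ]
scene 269 tool frame min [-27.4 -68.1 100.1] max [ 10.2  74.3 162.8] p2/98 y [-67.3 -14.7  70.7] x [-22.8 -14.9   4.7]
scene tip px [260.  158.6]
scene tip px [294.9 157.6]
```

View pics/hover.png

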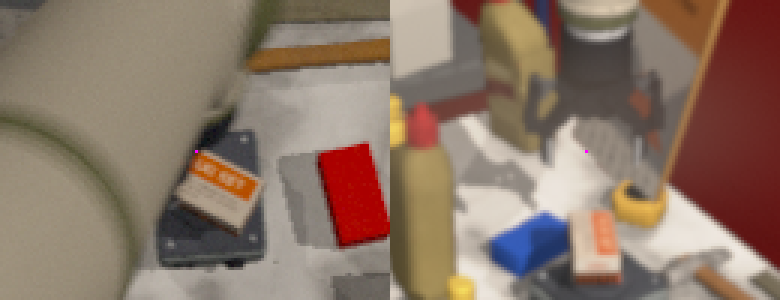

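Left (top view): the arm hides the gripper. Right (scene view): the fingertips are at crop (548,160) and (640,178), straddling the plotted grasp point (587,151). The two cameras disagree in y by about 6 mm, so I'll check them against the fingers, whose position is known.

```bash
python3 - <<'E'
from h import *
o=observe();T=o["position"];R=o["eef_rot"]
for n in("scene","top"):
    z=np.load(n+"1.npz");W=cloud(n,z["d"]);L=(W-T)@R
    for s in(-1,1):
        m=(np.abs(L[...,0])<45)&(s*L[...,1]>25)&(s*L[...,1]<80)&(L[...,2]>90)&(L[...,2]<180)
        q=L[m]
        for a in range(90,180,15):
            t=q[(q[:,2]>=a)&(q[:,2]<a+15)]
            if len(t)>3: print(n,s,a,len(t),"y",t[:,1].min().round(1),t[:,1].max().round(1),"x",np.percentile(t[:,0],[5,25,50,75,95]).round(1))
    # gripper body / flange cylinder between z 0 and 90
    m=(np.abs(L[...,0])<70)&(np.abs(L[...,1])<70)&(L[...,2]>-40)&(L[...,2]<95);q=L[m]
    for a in range(-40,95,15):
        t=q[(q[:,2]>=a)&(q[:,2]<a+15)]
        if len(t)>3: print(n,"body",a,len(t),"y",t[:,1].min().round(1),t[:,1].max().round(1),"x",t[:,0].min().round(1),t[:,0].max().round(1))
E
```

```text
scene -1 90 58 y -68.9 -25.2 x [-19.4 -15.8 -12.5   3.7  12.7]
scene -1 105 54 y -68.9 -28.0 x [-17.1 -14.1 -10.4  -6.4   7. ]
scene -1 120 17 y -55.7 -39.7 x [-12.9 -11.3  -9.9  -6.3  -4.8]
scene -1 135 23 y -52.3 -39.6 x [-14.5 -10.   -8.1  -6.5  -5. ]
scene -1 150 8 y -49.0 -39.6 x [-14.4 -13.2 -11.3  -9.4  -5. ]
scene 1 90 50 y 27.7 75.9 x [-22.8 -18.3 -14.8  -9.6   7.3]
scene 1 105 50 y 41.5 77.1 x [-17.4 -14.5 -12.6  -4.1   5.6]
scene 1 120 22 y 46.1 62.2 x [-13.7 -11.8 -10.3  -7.2  -4.1]
scene 1 135 19 y 46.3 60.5 x [-15.8 -12.8 -11.   -7.7  -5.6]
scene 1 150 7 y 47.2 54.3 x [-13.1 -12.4  -9.9  -9.2  -8.1]
scene body -40 133 y -36.3 40.9 x -45.3 9.0
scene body -25 110 y -36.7 41.2 x -46.2 0.0
scene body -10 119 y -33.2 39.3 x -41.3 9.6
scene body 5 109 y -32.9 40.1 x -43.7 -7.1
scene body 20 112 y -32.6 37.7 x -43.8 -7.9
scene body 35 79 y -32.3 38.3 x -41.2 -11.4
scene body 50 132 y -62.8 69.2 x -19.0 13.6
scene body 65 193 y -65.7 68.6 x -27.4 16.3
scene body 80 124 y -67.9 69.1 x -23.3 10.3
top -1 90 19 y -75.1 -42.9 x [-7.3 -6.1 -5.8 -5.  -3.6]
top -1 105 8 y -73.6 -43.6 x [-7.3 -6.3 -5.8 -5.4 -4.1]
top -1 135 5 y -56.9 -47.9 x [-4.5 -4.3 -2.6 -0.7 -0.4]
top body -40 39 y -30.3 8.6 x -35.4 -22.6
top body -25 9 y -32.4 2.0 x -35.2 -21.6
top body -10 29 y -30.3 1.6 x -31.9 -18.0
top body 5 33 y -31.9 3.3 x -31.7 -16.4
top body 20 37 y -32.7 3.9 x -31.8 -14.1
top body 65 12 y -32.3 -24.3 x -11.8 -7.0
top body 80 26 y -67.7 -22.5 x -11.0 -4.3
```

The scene camera is off by about (+1,-6) mm against the fingers, while the top camera agrees within 2 mm. I'll trust the top view, which puts the pack at about (658,-27). Descend and grasp.

play_rows(moves=[[[0.002,-0.004,-0.03,0,0,-0.3,0],[0.002,-0.004,-0.03,0,0,0,0],[0,0,-0.03,0,0,0,0],[0,0,-0.015,0,0,0,0],[0,0,-0.008,0,0,0,0],[0,0,0,0,0,0,0]]])

```text
clock: 2.7
position: [657.2, -24.7, 262.8]
eef_rot: [[0.45, 0.893, -0.003], [0.893, -0.45, 0.0], [-0.001, -0.003, -1.0]]
contact_force: [0.2, -0.5, 0.6]
grip_width: 85.6
grasp_force: 0.0
```

play_rows(moves=[[[0,0,0,0,0,0,0.5],[0,0,0,0,0,0,1],[0,0,0,0,0,0,1],[0,0,0,0,0,0,1],[0,0,0,0,0,0,1],[0,0,0,0,0,0,1]]], grip_force=40)

```text
clock: 3.2
position: [658.2, -25.3, 265.3]
eef_rot: [[0.451, 0.893, 0.002], [0.893, -0.451, 0.0], [0.001, 0.002, -1.0]]
contact_force: [1.3, -0.5, 2.6]
grip_width: 51.3
grasp_force: 49.0
```

play_rows(moves=[[[0,0,0.02,0,0,0,1],[0,0,0.03,0,0,0,1],[-0.0067,-0.015,0.03,0,0,0,1],[-0.0133,-0.03,0,0,0,0,1],[-0.0133,-0.03,0,0,0,0,1],[-0.0133,-0.03,0,0,0,0,1],[-0.0133,-0.03,0,0,0,0,1],[-0.0133,-0.03,0,0,0,0,1]]])

```text
clock: 3.87
position: [583.3, -191.2, 344.0]
eef_rot: [[0.451, 0.893, -0.001], [0.893, -0.451, 0.0], [-0.0, -0.001, -1.0]]
contact_force: [-0.1, 0.6, -2.4]
grip_width: 51.5
grasp_force: 48.5
```

play_rows(moves=[[[-0.0133,-0.03,0,0,0,0,1],[-0.0133,-0.03,0,0,0,0,1],[-0.0133,-0.03,0,0,0,0,1],[-0.0133,-0.03,0,0,0,0,1],[-0.0133,-0.03,0,0,0,0,1],[-0.0133,-0.03,-0.02,0,0,0,1],[-0.0067,-0.015,-0.03,0,0,0,1],[0,0,-0.03,0,0,0,1]]])

```text
clock: 4.53
position: [495.0, -389.9, 264.3]
eef_rot: [[0.456, 0.89, 0.001], [0.89, -0.456, -0.004], [-0.003, 0.002, -1.0]]
contact_force: [1.2, -0.4, -2.7]
grip_width: 51.2
grasp_force: 48.5
```

play_rows(moves=[[[0,0,-0.03,0,0,0,1],[0,0,-0.03,0,0,0,1],[0,0,-0.015,0,0,0,1],[0,0,0,0,0,0,1]]])

```text
clock: 4.87
position: [496.7, -384.3, 185.5]
eef_rot: [[0.451, 0.893, -0.005], [0.893, -0.451, 0.004], [0.001, -0.007, -1.0]]
contact_force: [0.7, 0.8, -2.2]
grip_width: 51.2
grasp_force: 48.3
```

play_rows(moves=[[[0,0,-0.004,0,0,0,1],[0,0,-0.002,0,0,0,1],[0,0,0,0,0,0,1],[0,0,0,0,0,0,1]]])

```text
clock: 5.2
position: [498.3, -385.4, 184.4]
eef_rot: [[0.451, 0.893, 0.001], [0.893, -0.451, -0.001], [-0.0, 0.002, -1.0]]
contact_force: [0.0, 0.6, -2.7]
grip_width: 51.4
grasp_force: 48.3
```

play_rows(moves=[[[0,0,-0.003,0,0,0,1],[0,0,-0.002,0,0,0,1],[0,0,0,0,0,0,1],[0,0,0,0,0,0,1]]])

```text
clock: 5.53
position: [498.3, -385.6, 181.4]
eef_rot: [[0.451, 0.893, 0.003], [0.893, -0.451, -0.001], [0.001, 0.003, -1.0]]
contact_force: [-3.0, 4.1, 25.2]
grip_width: 51.2
grasp_force: 51.9
```

Contact with the tray floor. Release and lift.

play_rows(moves=[[[0,0,0.001,0,0,0,0.3],[0,0,0.0,0,0,0,0],[0,0,0,0,0,0,0],[0,0,0,0,0,0,0],[0,0,0.02,0,0,0,0],[0,0,0.04,0,0,0,0],[0,0,0.04,0,0,0,0],[0,0,0.04,0,0,0,0]]])

```text
clock: 6.2
position: [497.7, -385.2, 320.2]
eef_rot: [[0.451, 0.892, -0.002], [0.892, -0.451, 0.001], [-0.0, -0.002, -1.0]]
contact_force: [0.3, -1.2, -0.8]
grip_width: 85.4
grasp_force: 0.0
```

play_rows(moves=[[[0,0.02,0.03,0,0,0,0],[0,0.04,0,0,0,0,0],[0,0.04,0,0,0,0,0],[0,0.04,0,0,0,0,0],[-0.01,0.04,0,0,0,0,0],[-0.01,0.04,0,0,0,0,0]]])

```text
clock: 6.7
position: [477.7, -163.4, 349.2]
eef_rot: [[0.45, 0.893, 0.0], [0.893, -0.45, -0.0], [0.0, 0.0, -1.0]]
contact_force: [0.7, 1.2, 0.2]
grip_width: 85.4
grasp_force: 0.0
```

```bash
cat > m.py <<'E'
from h import *
import sys
t=sys.argv[1];o=observe();print(o["clock"],o["position"].round(1),o["q"].round(1))
for n in("top","scene"):
    p,d=capture(n);np.savez(n+t+".npz",p=p,d=d);cv2.imwrite(f"pics/{n}{t}.png",p[:,:,::-1])
    W=cloud(n,d);X,Y,Z=[W[...,i] for i in range(3)];print(n)
    box=lambda x0,x1,y0,y1,z0,z1:(X>x0)&(X<x1)&(Y>y0)&(Y<y1)&(Z>z0)&(Z<z1)
    for nm,b in dict(pack_in_tray=(410,590,-510,-260,28,46),pad=(610,710,-80,30,78,95),collar=(590,730,-110,50,63,73),case=(570,770,-140,80,50,62),caddy=(400,530,-190,-20,43,57)).items():
        q=W[box(*b)]
        if len(q)>10: rect(q,nm)
E
python3 m.py 2
```

```text
6.7 [ 477.7 -163.4  349.2] [ -5.9  25.8  25.6 124.4 -19.9  33.6   7.5]
top
pack_in_tray 443 c [ 492.8 -397.8] size [54.  71.1] long-dir deg 63.7 z 38.1
pad 308 c [667.  -27.2] size [54.4 55.3] long-dir deg 0.8 z 86.0
collar 276 c [662.7 -27.7] size [ 89.6 109.5] long-dir deg 7.9 z 67.8
case 762 c [665.9 -26.4] size [104.2 123.7] long-dir deg 5.8 z 59.2
caddy 182 c [466.8 -78.9] size [75.  90.6] long-dir deg 77.0 z 50.7
scene
pack_in_tray 583 c [ 529.9 -348.6] size [ 65.  210.8] long-dir deg 52.6 z 36.9
pad 142 c [667.8 -34.8] size [50.9 60.1] long-dir deg 38.2 z 83.8
collar 133 c [660.5 -40.5] size [66.7 72.4] long-dir deg -34.6 z 66.1
case 333 c [666.4 -35.3] size [104.8 127. ] long-dir deg 1.8 z 57.1
caddy 253 c [ 461.1 -106.1] size [ 75.8 138.9] long-dir deg 77.3 z 48.7
```

play_rows(moves=[[[0.003,0.025,0.03,0,0,-3,0],[0.007,0.03,0.025,0,0,-3,0],[0.007,0.035,0.02,0,0,-3,0],[0.007,0.035,0.02,0,0,-3,0],[0.007,0.035,0.02,0,0,-3,0],[0.007,0.035,0.015,0,0,-3,0],[0.007,0.035,0,0,0,-3,0],[0.007,0.035,0,0,0,-3,0]]])

```text
clock: 7.47
position: [530.4, 101.2, 480.5]
eef_rot: [[0.776, 0.63, 0.002], [0.63, -0.776, 0.001], [0.002, 0.001, -1.0]]
contact_force: [0.9, -0.6, 0.1]
grip_width: 85.2
grasp_force: 0.0
```

```bash
python3 - <<'E'
from h import *
from scipy.optimize import least_squares
o=observe();print(o["position"].round(1),o["q"].round(1))
for n in("top","scene"):
    z=np.load(n+"0.npz");p=z["p"];W=cloud(n,z["d"]);X,Y,Z=[W[...,i] for i in range(3)]
    h=cv2.cvtColor(p,cv2.COLOR_RGB2HSV).astype(int)
    for nm,(x,y) in dict(bottle=(574,325),mixed=(468,-71)).items():
        y-=6*(n=="scene")
        m=(np.hypot(X-x,Y-y)<35)&(h[...,1]>120)&(h[...,0]>15)&(h[...,0]<35)
        q=W[m&(Z>15)&(Z<108)]
        f=least_squares(lambda c:np.hypot(q[:,0]-c[0],q[:,1]-c[1])-20,(x,y),loss="soft_l1")
        print(n,nm,len(q),f.x.round(1),"rms",np.sqrt((f.fun**2).mean()).round(1),"z",np.percentile(q[:,2],[5,95]).round())
E
```

```text
[530.4 101.2 480.5] [-45.3  19.4  38.6 112.4 -15.1  53.  -50.1]
top bottle 163 [575.4 328.4] rms 0.5 z [ 20. 103.]
top mixed 39 [469.5 -68.9] rms 5.8 z [ 18. 103.]
scene bottle 38 [576.1 324.5] rms 2.5 z [ 85. 107.]
scene mixed 237 [469.4 -72.6] rms 2.6 z [ 33. 103.]
```

play_rows(moves=[[[0.0064,0.0322,0,0,0,-2.3,0],[0.0064,0.0322,0,0,0,-2.3,0],[0.0064,0.0322,0,0,0,-2.3,0],[0.0064,0.0322,0,0,0,-2.3,0],[0.0064,0.0322,0,0,0,-2.3,0],[0.0064,0.0322,-0.02,0,0,-2.3,0],[0.0064,0.0322,-0.02,0,0,-2.3,0],[0,0,-0.03,0,0,0,0]]])

```text
clock: 8.13
position: [575.4, 332.7, 408.7]
eef_rot: [[0.918, 0.397, 0.003], [0.397, -0.918, 0.004], [0.004, -0.003, -1.0]]
contact_force: [0.4, 1.4, -0.8]
grip_width: 85.6
grasp_force: 0.0
```

play_rows(moves=[[[0,0,-0.03,0,0,0,0],[0,0,0,0,0,0,0],[0,0,0,0,0,0,0]]])

```text
clock: 8.38
position: [574.9, 324.7, 378.3]
eef_rot: [[0.92, 0.392, -0.002], [0.392, -0.92, -0.002], [-0.003, 0.001, -1.0]]
contact_force: [0.4, -1.0, 0.2]
grip_width: 85.4
grasp_force: 0.0
```

```bash
python3 - <<'E'
from h import *
o=observe();print(o["position"].round(1),o["q"].round(1),np.degrees(np.arctan2(*o["eef_rot"][1::-1,1])).round(1))
out=[]
for n,(u,v) in dict(top=(137,190),scene=(213,150)).items():
    p,d=capture(n); out.append(cv2.resize(p[v-50:v+50,u-65:u+65,::-1],(390,300),interpolation=cv2.INTER_CUBIC))
cv2.imwrite("pics/b1.png",np.hstack(out))
E
```

```text
[574.9 324.7 378.3] [-57.1  35.7  36.3 103.5 -26.8  49.8 -75. ] -66.9
```

View pics/b1.png

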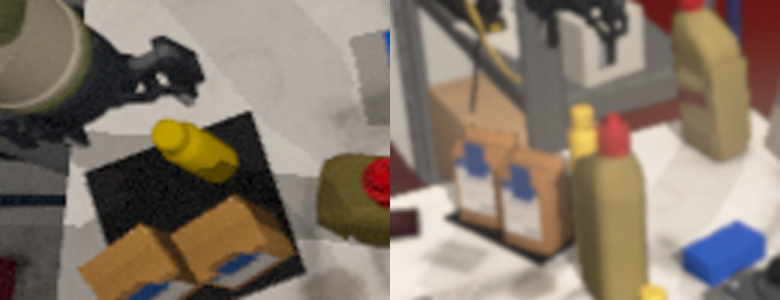

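The gripper is above the bottle (left panel, bottle cap at (165,135), fingers around (170,70)). The cartons' upper edges and the sign are clear of it. I'll check the top camera against the fingers here.

```bash
python3 - <<'E'
from h import *
o=observe();T=o["position"];R=o["eef_rot"];print(T.round(1))
for n in("top","scene"):
    p,d=capture(n);W=cloud(n,d);L=(W-T)@R
    for a,b in((-10,20),(20,45),(90,110),(110,130),(130,150),(150,165)):
        m=(np.abs(L[...,0])<50)&(np.abs(L[...,1])<75)&(L[...,2]>a)&(L[...,2]<b);q=L[m]
        if len(q)>3:
            l=q[q[:,1]<0];r=q[q[:,1]>0]
            print(n,a,len(q),"L y",np.percentile(l[:,1],[3,97]).round(1) if len(l) else "","R y",np.percentile(r[:,1],[3,97]).round(1) if len(r) else "","x",np.percentile(q[:,0],[3,97]).round(1))
E
```

```text
[575.7 324.4 381. ]
top -10 258 L y [-21.6  -0.6] R y [ 1.5 35.6] x [-36.1   9.4]
top 20 167 L y [-26.5  -0.2] R y [ 3.2 35.9] x [-36.1   9.5]
top 90 213 L y [-72.3 -33.2] R y [28.7 72.1] x [-15.4   9.4]
top 110 36 L y [-70.8 -43.4] R y [41.8 59.4] x [-11.  -5.]
top 130 47 L y [-55.9 -43.8] R y [42.3 54.6] x [-10.    1.3]
top 150 15 L y [-48.6 -43.4] R y [43.7 51.8] x [-9.8  6.3]
scene -10 190 L y [-25.2  -0.5] R y [ 1.7 39. ] x [-38.6  21.1]
scene 20 141 L y [-22.5  -0.5] R y [ 1.8 40.7] x [-37.6  16.8]
scene 90 136 L y [-71.5  -4.5] R y [ 4.  72.6] x [-16.2  11.5]
scene 110 60 L y [-68.7 -37.2] R y [42.7 73.1] x [-13.7  10. ]
scene 130 65 L y [-50.2 -36.8] R y [44.3 61.3] x [-12.   12.6]
scene 150 22 L y [-47.  -37.5] R y [43.9 55.7] x [-11.7  11.2]
```

play_rows(moves=[[[0,0.002,-0.03,0,0,0,0],[0,0,-0.03,0,0,0,0],[0,0,-0.03,0,0,0,0],[0,0,-0.02,0,0,0,0],[0,0,-0.013,0,0,0,0],[0,0,0,0,0,0,0],[0,0,0,0,0,0,0]]])

```text
clock: 9.17
position: [575.4, 327.0, 257.3]
eef_rot: [[0.92, 0.392, 0.001], [0.392, -0.92, 0.0], [0.001, -0.0, -1.0]]
contact_force: [0.7, -0.6, 0.3]
grip_width: 85.3
grasp_force: 0.0
```

play_rows(moves=[[[0,0,0,0,0,0,0.4],[0,0,0,0,0,0,0.6],[0,0,0,0,0,0,1],[0,0,0,0,0,0,1],[0,0,0,0,0,0,1],[0,0,0,0,0,0,1],[0,0,0,0,0,0,1],[0,0,0,0,0,0,1]]], grip_force=70)

```text
clock: 9.83
position: [575.3, 327.2, 257.7]
eef_rot: [[0.92, 0.392, 0.002], [0.392, -0.92, 0.001], [0.002, -0.001, -1.0]]
contact_force: [-1.3, -0.8, 8.5]
grip_width: 37.8
grasp_force: 69.8
```

play_rows(moves=[[[0,0,0.005,0,0,0,1],[0,0,0.015,0,0,0,1],[0,0,0.025,0,0,0,1],[0,0,0.03,0,0,0,1],[0,0,0.03,0,0,0,1],[0,0,0.03,0,0,0,1],[0,0,0.03,0,0,0,1],[0.01,0,0.015,0,0,0,1]]])

```text
clock: 10.5
position: [584.1, 327.1, 440.3]
eef_rot: [[0.92, 0.393, 0.002], [0.393, -0.92, 0.002], [0.002, -0.001, -1.0]]
contact_force: [-0.1, 0.0, -1.4]
grip_width: 37.9
grasp_force: 70.4
```

```bash
cat > held.py <<'E'
from h import *
from scipy.optimize import least_squares
import sys
o=observe();T=o["position"];R=o["eef_rot"];print(o["clock"],T.round(1),"w",o["grip_width"],"q",o["q"].round(1))
for n in("top","scene"):
    p,d=capture(n);np.savez(n+sys.argv[1]+".npz",p=p,d=d);W=cloud(n,d)
    h=cv2.cvtColor(p,cv2.COLOR_RGB2HSV).astype(int)
    D=W-T-np.array([0.8,-6,0])*(n=="scene")
    m=(np.hypot(D[...,0],D[...,1])<60)&(D[...,2]<-80)&(D[...,2]>-280)&(h[...,1]>120)&(h[...,0]>15)&(h[...,0]<35)
    q=D[m]
    if len(q)<12: print(n,len(q));continue
    b=q[q[:,2]<-150]
    # cylinder r=20: centre + tilt slope
    f=least_squares(lambda c:np.hypot(b[:,0]-c[0]-c[2]*(b[:,2]+200),b[:,1]-c[1]-c[3]*(b[:,2]+200))-20,(0,0,0,0),loss="soft_l1")
    print(n,len(q),"axis at -200 rel TCP",f.x[:2].round(1),"slope",f.x[2:].round(3),"z",np.percentile(q[:,2],[1,50,99]).round(1))
E
python3 held.py 3
```

```text
10.5 [584.1 327.1 440.3] w 37.91535143797654 q [-58.3  32.9  39.   99.  -24.2  56.6 -77.2]
top 443 axis at -200 rel TCP [0.1 1.8] slope [-0.01   0.009] z [-246.6 -164.2 -105.7]
scene 323 axis at -200 rel TCP [4.5 4.3] slope [-0.008  0.002] z [-249.6 -183.  -107.5]
```

play_rows(moves=[[[0.015,-0.02,0,0,0,4.5,1],[0.019,-0.027,0,0,0,4.5,1],[0.019,-0.027,0,0,0,4.5,1],[0.019,-0.027,0,0,0,4.5,1],[0.005,-0.03,0,0,0,4.5,1],[0.005,-0.03,0,0,0,4.5,1],[0,-0.03,0,0,0,4.5,1],[0,-0.03,0,0,0,4.5,1]]])

```text
clock: 11.27
position: [666.3, 104.8, 434.6]
eef_rot: [[0.51, 0.86, -0.002], [0.86, -0.51, -0.001], [-0.002, -0.002, -1.0]]
contact_force: [0.5, -0.4, -1.5]
grip_width: 38.1
grasp_force: 70.5
```

play_rows(moves=[[[0,-0.03,0,0,0,4.5,1],[0,-0.03,-0.01,0,0,4.5,1],[0,-0.03,-0.02,0,0,4.5,1],[0,-0.025,-0.02,0,0,4.5,1],[0,-0.015,-0.02,0,0,0,1],[0,0,0,0,0,0,1],[0,0,0,0,0,0,1]]])

```text
clock: 11.85
position: [665.9, -24.8, 364.3]
eef_rot: [[0.226, 0.974, -0.004], [0.974, -0.226, -0.0], [-0.001, -0.004, -1.0]]
contact_force: [0.5, 0.8, -1.1]
grip_width: 37.7
grasp_force: 70.6
```

```bash
python3 held.py 4; python3 - <<'E'
import cv2,numpy as np
p=np.load('scene4.npz')['p'][:,:,::-1]; cv2.imwrite('pics/s4.png',cv2.resize(p[100:240,180:340],(640,560),interpolation=cv2.INTER_CUBIC))
E
```

```text
11.85 [665.9 -24.8 364.3] w 37.69047529525309 q [-15.7  34.   20.3 102.8 -15.6  46.2  -0.8]
top 39 axis at -200 rel TCP [-1.1  1.7] slope [-0.106  0.048] z [-279.3 -225.8 -153.8]
scene 400 axis at -200 rel TCP [0.8 5.1] slope [-0.027  0.013] z [-250.8 -179.  -107.6]
```

```bash
python3 - <<'E'
from h import *
def proj(n,P):
    c=calibration(n);k=(np.array(c["view"])[:3,:3]@P.T+np.array(c["view"])[:3,3:]);k=np.array(c["camera_matrix"])@k;return (k[:2]/k[2]).T
t=np.linspace(0,6.28,200)
def circ(x,y,z,r):return np.c_[x+r*np.cos(t),y+r*np.sin(t),0*t+z]
bb=lambda q:(q.min(0).round(1),q.max(0).round(1))
for n in("scene","top"):
    W=cloud(n,np.load(n+"2.npz")["d"])
    m=(np.hypot(W[...,0]-666.5,W[...,1]+30)<45)&(W[...,2]>77)&(W[...,2]<95)
    v,u=np.nonzero(m);print(n,"pad px",u.min(),u.max(),v.min(),v.max(),"count by top rows; expected ring at top est",bb(proj(n,circ(666.5,-27,87,29))))
z=np.load("scene4.npz");h=cv2.cvtColor(z["p"],cv2.COLOR_RGB2HSV).astype(int);W=cloud("scene",z["d"])
m=(np.hypot(W[...,0]-667,W[...,1]+28)<45)&(W[...,2]>95)&(W[...,2]<300)&(h[...,1]>110)&(h[...,0]>15)&(h[...,0]<35)
v,u=np.nonzero(m)
for r in range(v.max()-16,v.max()+1,2): print("row",r,u[v==r].min(),u[v==r].max())
print("foot bottom row",v.max(),"exp foot circle",bb(proj("scene",circ(666.6,-24.5,364.3-253.3,20))), "exp at +40",bb(proj("scene",circ(666.6,-24.5,364.3-213,20))))
E
```

```text
scene pad px 274 290 184 195 count by top rows; expected ring at top est (array([272.4, 182.8]), array([289.5, 192.5]))
top pad px 251 270 150 168 count by top rows; expected ring at top est (array([250.3, 149.5]), array([270.5, 169. ]))
row 168 277 287
row 170 277 287
row 172 277 287
row 174 277 287
row 176 277 287
row 178 277 286
row 180 277 286
row 182 277 286
row 184 279 284
foot bottom row 184 exp foot circle (array([274.9, 178.1]), array([286.7, 184.7])) exp at +40 (array([275.2, 168.1]), array([287.2, 174.6]))
```

View pics/s4.png

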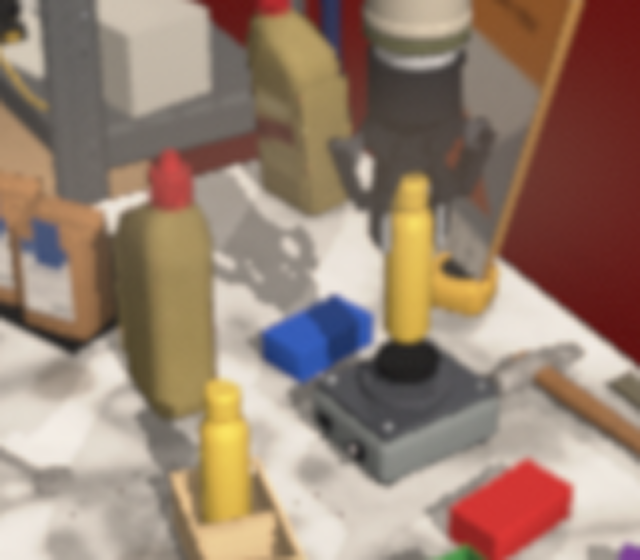

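The bottle hangs upright over the black cup: crop (408,265) above the cup at (407,360). Relative pixel positions agree laterally. Now I'll shift slightly and lower to contact.

play_rows(moves=[[[0,-0.002,-0.008,0,0,0,1],[0,0,-0.007,0,0,0,1],[0,0,-0.005,0,0,0,1],[0,0,0,0,0,0,1],[0,0,0,0,0,0,1]]])

```text
clock: 12.37
position: [666.7, -25.4, 345.9]
eef_rot: [[0.223, 0.975, -0.001], [0.975, -0.223, -0.0], [-0.0, -0.001, -1.0]]
contact_force: [0.4, 0.2, -2.5]
grip_width: 37.5
grasp_force: 70.6
```

play_rows(moves=[[[-0.0007,-0.0017,-0.003,0,0,0,1],[0,0,-0.002,0,0,0,1],[0,0,0,0,0,0,1],[0,0,0,0,0,0,1]]])

```text
clock: 12.7
position: [666.1, -27.7, 341.3]
eef_rot: [[0.223, 0.975, -0.0], [0.975, -0.223, -0.0], [-0.0, -0.0, -1.0]]
contact_force: [-0.2, 1.0, -1.3]
grip_width: 37.8
grasp_force: 70.6
```

play_rows(moves=[[[0,0,-0.002,0,0,0,1],[0,0,-0.001,0,0,0,1],[0,0,0,0,0,0,1],[0,0,0,0,0,0,1]]])

```text
clock: 13.03
position: [666.1, -27.6, 338.2]
eef_rot: [[0.223, 0.975, -0.0], [0.975, -0.223, -0.0], [-0.0, -0.0, -1.0]]
contact_force: [0.3, -0.4, -0.8]
grip_width: 37.6
grasp_force: 70.6
```

play_rows(moves=[[[0,0,-0.002,0,0,0,1],[0,0,-0.001,0,0,0,1],[0,0,0,0,0,0,1],[0,0,0,0,0,0,1]]])

```text
clock: 13.37
position: [666.3, -27.7, 335.7]
eef_rot: [[0.223, 0.975, 0.001], [0.975, -0.223, 0.0], [0.0, 0.001, -1.0]]
contact_force: [-0.6, -0.3, 4.8]
grip_width: 37.7
grasp_force: 71.2
```

It contacts at the cup-floor height, about 336, not the rim. Now press.

play_rows(moves=[[[0,0,-0.003,0,0,0,1],[0,0,-0.003,0,0,0,1],[0,0,-0.002,0,0,0,1],[0,0,-0.001,0,0,0,1],[0,0,0,0,0,0,1],[0,0,0,0,0,0,1]]])

```text
clock: 13.87
position: [666.3, -27.9, 328.5]
eef_rot: [[0.223, 0.975, 0.002], [0.975, -0.223, 0.001], [0.001, 0.002, -1.0]]
contact_force: [-4.0, 0.2, 19.9]
grip_width: 37.9
grasp_force: 72.7
```

play_rows(moves=[[[0,0,-0.001,0,0,0,1],[0,0,0,0,0,0,1],[0,0,0,0,0,0,1],[0,0,0,0,0,0,1],[0,0,0,0,0,0,1],[0,0,0,0,0,0,1],[0,0,0,0,0,0,1],[0,0,0,0,0,0,1]]])

```text
clock: 14.53
position: [666.4, -27.9, 328.4]
eef_rot: [[0.224, 0.975, 0.003], [0.975, -0.224, 0.001], [0.001, 0.002, -1.0]]
contact_force: [-6.2, 0.1, 26.4]
grip_width: 38.1
grasp_force: 73.5
```

play_rows(moves=[[[0,0,0,0,0,0,1],[0,0,0,0,0,0,1],[0,0,0,0,0,0,1],[0,0,0,0,0,0,1],[0,0,0,0,0,0,1],[0,0,0,0,0,0,1],[0,0,0,0,0,0,1],[0,0,0,0,0,0,1]]])

```text
clock: 15.2
position: [666.4, -27.9, 328.4]
eef_rot: [[0.223, 0.975, 0.003], [0.975, -0.223, 0.001], [0.001, 0.002, -1.0]]
contact_force: [-5.2, 2.2, 26.7]
grip_width: 37.5
grasp_force: 73.5
```

play_rows(moves=[[[0,0,0,0,0,0,1],[0,0,0,0,0,0,1],[0,0,0,0,0,0,1],[0,0,0,0,0,0,1],[0,0,0,0,0,0,1],[0,0,0,0,0,0,1],[0,0,0,0,0,0,1],[0,0,0,0,0,0,1]]])

```text
clock: 15.87
position: [666.4, -27.9, 328.4]
eef_rot: [[0.224, 0.975, 0.003], [0.975, -0.224, 0.001], [0.002, 0.002, -1.0]]
contact_force: [-5.5, 0.6, 26.6]
grip_width: 37.6
grasp_force: 73.5
```

```bash
python3 held.py 5; python3 - <<'E'
from h import *
z=np.load("scene5.npz");p=z["p"];W=cloud("scene",z["d"])
q=W[(np.hypot(W[...,0]-666,W[...,1]+34)<34)&(W[...,2]>63)&(W[...,2]<95)&(p.max(-1)<70)];print("pad rim z",len(q),np.percentile(q[:,2],[50,90,97]).round(1))
z=np.load("scene2.npz");p=z["p"];W=cloud("scene",z["d"])
q=W[(np.hypot(W[...,0]-666,W[...,1]+34)<34)&(W[...,2]>63)&(W[...,2]<95)&(p.max(-1)<70)];print("before",len(q),np.percentile(q[:,2],[50,90,97]).round(1))
E
```

```text
15.8667 [666.4 -27.9 328.4] w 37.57613622379303 q [-14.6  36.3  19.  104.4 -16.9  41.9   0.7]
top 63 axis at -200 rel TCP [1.3 1.3] slope [-0.101  0.078] z [-271.1 -222.1 -140.8]
scene 424 axis at -200 rel TCP [1.2 3.5] slope [-0.003  0.007] z [-255.3 -184.7 -107.2]
pad rim z 68 [72.2 79.3 80.5]
before 153 [82.  87.4 88.4]
```

The pad is fully down (rim z dropped about 8 mm, force 26 N) and has been held for 2 s. Lift and carry to the caddy.

play_rows(moves=[[[0,0,0.005,0,0,0,1],[0,0,0.01,0,0,0,1],[0,0,0.02,0,0,0,1],[0,0,0.03,0,0,0,1],[0,0,0.03,0,0,0,1],[-0.015,-0.008,0.015,0,0,0,1],[-0.025,-0.0124,0,0,0,0,1],[-0.028,-0.0138,0,0,0,0,1]]])

```text
clock: 16.63
position: [598.0, -61.4, 436.0]
eef_rot: [[0.222, 0.975, 0.002], [0.975, -0.222, -0.0], [0.0, 0.002, -1.0]]
contact_force: [-0.0, -0.1, -1.2]
grip_width: 38.2
grasp_force: 70.6
```

play_rows(moves=[[[-0.03,-0.015,0,0,0,0,1],[-0.03,-0.015,0,0,0,0,1],[-0.03,-0.015,0,0,0,0,1],[-0.03,-0.015,0,0,0,0,1],[-0.018,-0.008,0,0,0,0,1],[-0.006,-0.002,0,0,0,0,1],[0,0,0,0,0,0,1],[0,0,0,0,0,0,1]]])

```text
clock: 17.3
position: [454.8, -131.4, 435.5]
eef_rot: [[0.223, 0.975, 0.001], [0.975, -0.223, 0.0], [0.0, 0.001, -1.0]]
contact_force: [0.1, 0.6, -1.5]
grip_width: 37.6
grasp_force: 70.6
```

```bash
python3 held.py 6; python3 - <<'E'
from h import *
a=np.load("top6.npz")["p"][:,:,::-1][190:275,230:350];b=np.load("scene6.npz")["p"][:,:,::-1][155:260,180:300]
cv2.imwrite("pics/c6.png",np.hstack([cv2.resize(a,(400,284)),cv2.resize(b,(325,284))]))
c=calibration("top");V=np.array(c["view"]);K=np.array(c["camera_matrix"])
z=np.load("top0.npz");h=cv2.cvtColor(z["p"],cv2.COLOR_RGB2HSV).astype(int)
# cork centroid by ray onto z=7
W=cloud("top",z["d"]);m=(np.hypot(W[...,0]-456,W[...,1]+133)<29)&(W[...,2]<20)
v,u=np.nonzero(m);pp=z["p"][m].astype(int);print(len(u),np.percentile(pp,[10,50,90],axis=0))
rd=(pp[:,0]-pp[:,2])*100/pp[:,0];print(np.percentile(rd,[10,50,90]))
mm=rd>np.percentile(rd,50)
C=-V[:3,:3].T@V[:3,3];r=np.c_[(u-K[0,2])/K[0,0],(v-K[1,2])/K[1,1],np.ones(len(u))]@V[:3,:3];P=C+r*((7-C[2])/r[:,2:])
for q in(mm,~mm): print(P[q].mean(0).round(1),P[q].std(0).round(1))
E
```

```text
17.3 [ 454.8 -131.4  435.5] w 37.55245056100298 q [-10.1  15.6  24.6 122.7  -9.4  43.4   7.7]
top 1
scene 548 axis at -200 rel TCP [1.1 4. ] slope [-0.018  0.   ] z [-249.4 -177.8 -107.4]
299 [[102.   72.   41. ]
 [116.   86.   52. ]
 [139.  114.2  76. ]]
[44.65895317 54.12844037 60.81792717]
[ 455.4 -133.5    7. ] [10.4 10.4  0. ]
[ 456.8 -132.6    7. ] [17.9 17.6  0. ]
```

View pics/c6.png

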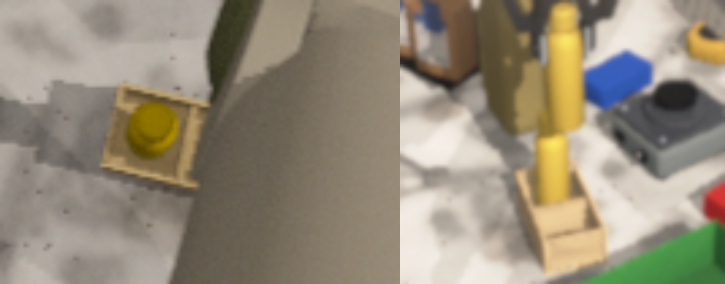

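Scene panel: the held bottle is upright above the caddy and the pad is back up. The mixed bottle stands in the rear pocket and the free pocket is in front. The cork centre by ray is (455.4,-133.5). Lower.

play_rows(moves=[[[0.0003,-0.0022,-0.025,0,0,0,1],[0,0,-0.03,0,0,0,1],[0,0,-0.03,0,0,0,1],[0,0,-0.03,0,0,0,1],[0,0,-0.02,0,0,0,1],[0,0,-0.015,0,0,0,1],[0,0,-0.01,0,0,0,1],[0,0,0,0,0,0,1]]])

```text
clock: 18.07
position: [455.2, -133.4, 272.9]
eef_rot: [[0.222, 0.975, -0.003], [0.975, -0.222, 0.001], [-0.0, -0.003, -1.0]]
contact_force: [0.4, 0.3, 0.2]
grip_width: 37.9
grasp_force: 70.6
```

play_rows(moves=[[[0,0,-0.004,0,0,0,1],[0,0,-0.002,0,0,0,1],[0,0,0,0,0,0,1],[0,0,0,0,0,0,1]]])

```text
clock: 18.4
position: [454.7, -133.9, 269.7]
eef_rot: [[0.223, 0.975, 0.001], [0.975, -0.223, -0.0], [0.0, 0.001, -1.0]]
contact_force: [-0.3, -0.3, -1.3]
grip_width: 37.9
grasp_force: 70.6
```

play_rows(moves=[[[0,0,-0.004,0,0,0,1],[0,0,-0.002,0,0,0,1],[0,0,-0.001,0,0,0,1],[0,0,0,0,0,0,1],[0,0,0,0,0,0,1]]])

```text
clock: 18.82
position: [454.4, -134.0, 262.3]
eef_rot: [[0.223, 0.975, -0.0], [0.975, -0.223, -0.0], [-0.0, -0.0, -1.0]]
contact_force: [-1.0, 0.1, -1.1]
grip_width: 37.8
grasp_force: 70.6
```

play_rows(moves=[[[0,0,-0.001,0,0,0,1],[0,0,-0.001,0,0,0,1],[0,0,0,0,0,0,1],[0,0,0,0,0,0,1]]])

```text
clock: 19.15
position: [454.5, -134.1, 260.6]
eef_rot: [[0.223, 0.975, 0.001], [0.975, -0.223, -0.0], [0.0, 0.001, -1.0]]
contact_force: [-0.6, 0.7, 5.2]
grip_width: 37.8
grasp_force: 71.2
```

The foot is on the cork. Release gently and lift.

play_rows(moves=[[[0,0,0,0,0,0,0.5],[0,0,0,0,0,0,0.4],[0,0,0,0,0,0,0.2],[0,0,0,0,0,0,0.1],[0,0,0,0,0,0,0],[0,0,0,0,0,0,0],[0,0,0.01,0,0,0,0],[0,0,0.02,0,0,0,0]]], grip_force=20)

```text
clock: 19.82
position: [454.0, -133.9, 289.2]
eef_rot: [[0.223, 0.975, -0.003], [0.975, -0.223, 0.0], [-0.0, -0.003, -1.0]]
contact_force: [0.9, -0.6, 0.1]
grip_width: 86.0
grasp_force: 0.0
```

play_rows(moves=[[[0,0,0.03,0,0,0,0],[0,0,0.03,0,0,0,0],[0,0,0.03,0,0,0,0],[0,0,0.03,0,0,0,0],[0,-0.02,0.03,0,0,0,0],[0.01,-0.04,0,0,0,0,0],[0.01,-0.04,0,0,0,0,0],[0.01,-0.04,0,0,0,0,0]]])

```text
clock: 20.48
position: [484.6, -275.0, 441.3]
eef_rot: [[0.221, 0.975, 0.002], [0.975, -0.221, 0.0], [0.0, 0.002, -1.0]]
contact_force: [1.5, -0.2, -0.7]
grip_width: 85.2
grasp_force: 0.0
```

play_rows(moves=[[[0.01,-0.04,0,0,0,0,0],[0.01,-0.04,0,0,0,0,0],[0.01,-0.04,0,0,0,0,0],[0.01,-0.04,0,0,0,0,0],[0,0,0,0,0,0,0],[0,0,0,0,0,0,0]]])

```text
clock: 20.98
position: [523.7, -436.4, 439.4]
eef_rot: [[0.227, 0.974, -0.001], [0.974, -0.227, -0.001], [-0.001, -0.001, -1.0]]
contact_force: [0.0, 0.8, -0.4]
grip_width: 85.3
grasp_force: 0.0
```

```bash
python3 m.py 7; python3 - <<'E'
from h import *
from scipy.optimize import least_squares
a=np.load("top7.npz")["p"][:,:,::-1];b=np.load("scene7.npz")["p"][:,:,::-1]
cv2.imwrite("pics/f7.png",np.hstack([cv2.resize(a,(400,300)),cv2.resize(b,(400,300))]))
W=cloud("top",np.load("top7.npz")["d"])
for x,y in((455,-133),(469,-69)):
    t=W[(np.hypot(W[...,0]-x,W[...,1]-y)<25)&(W[...,2]>140)&(W[...,2]<165)];print("cap",len(t),t.mean(0).round(1))
E
```

```text
20.9833 [ 523.7 -436.4  439.4] [ 18.7  31.2  25.8  96.8 -15.8  55.6  37.2]
top
pack_in_tray 638 c [ 524.  -340.9] size [ 56.9 200.3] long-dir deg 61.0 z 38.2
pad 307 c [666.8 -27.2] size [54.  54.8] long-dir deg -87.6 z 85.8
collar 278 c [670.5 -23.3] size [ 84.9 109.6] long-dir deg 8.7 z 67.3
case 763 c [665.9 -27.1] size [104.9 123.9] long-dir deg 5.1 z 59.2
caddy 316 c [ 462.1 -100.4] size [ 75.3 134.7] long-dir deg 77.3 z 51.0
scene
pack_in_tray 585 c [ 529.9 -348.7] size [ 65.  211.6] long-dir deg 52.4 z 37.0
pad 151 c [666.  -31.4] size [56.  58.1] long-dir deg -86.5 z 84.0
collar 123 c [651.5 -32.7] size [ 62.1 102.7] long-dir deg -35.2 z 66.2
case 345 c [663.6 -35.8] size [106.  127.8] long-dir deg 0.6 z 57.4
caddy 233 c [ 461.4 -105.8] size [ 76.6 141.9] long-dir deg 76.9 z 49.0
cap 106 [ 456.9 -132.8  152.9]
cap 98 [468.8 -69.  151.4]
```

View pics/f7.png

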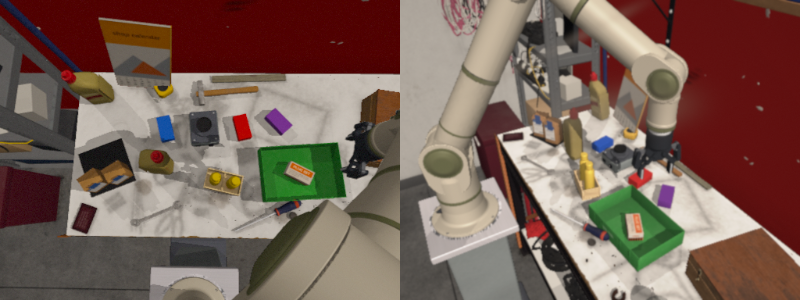

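The pack lies flat in the tray (top panel, (300,173)). Both bottles stand upright in the caddy at (215,180) and (234,183). The pad is up, the robot is clear and nothing else has moved. Handing in.

```bash
python3 -c "
from workcell import *
print(close_job())"
```

```text
the job is handed in; nothing more can be done
None
```

The job is handed in at about 21 s, and the simulator returned no verdict: the pack lies flat in the green tray, the bottle was pressed fully down for about 2 s and now stands upright in the caddy's free pocket, and nothing else appears to have moved.

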